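# Put the ice gear away by kind

## Task

Back from the climb, put the gear away: lay the ice screw in the long black tray, the larger pulley in the larger bay of the plywood tray and the smaller pulley in its smaller bay, and the figure-eight descender in the round steel dish. Each piece is set down, not dropped, and lies flat on the bottom of its place. Leave the headlamp and the glass jar where they are.

Things in the scene. Friction and masses are not known exactly. Their poses are not given: they have to be found in the camera images.
- ice_screw: Ice screw lying on its side, 180 mm long: grey tube 17 mm thick along x, axis 10.5 mm up, threads 21 mm thick, teeth ending at x +98 mm, black knob at x -82; steel hanger plate across it at x -62, 26 mm high, from y -12 to +48. Origin: on the underside at the balance point, under the tube's axis; grip here across y (tube smooth for 15 mm either way). z up. 140 g.
- pulley_large: Larger silver aluminium pulley lying on its side, 94 mm long, 56 mm wide, 28 mm high: round cheeks of radius 28 mm about the origin, narrowing to an eye of radius 16 mm centred at x = +50 mm. Origin: centre of the wheel, on the underside; x points to the eye, z up. Grip across y at the origin (56 mm). 150 g.
- pulley_small: Smaller silver aluminium pulley of the same shape lying on its side, 68 mm long, 40 mm wide, 22 mm high: round cheeks of radius 20 mm about the origin, eye of radius 12 mm centred at x = +36 mm. Origin: centre of the wheel, on the underside; x points to the eye, z up. Grip across y at the origin (40 mm). 80 g.
- descender: Figure-eight descender lying flat, dull grey metal 12 mm thick, 136 mm long: big ring of 74 mm outside diameter centred at x = -46 mm, small ring of 46 mm centred at x = +30 mm, joined by a neck 22 mm wide. Origin: middle of the neck, on the underside; x points to the small ring, z up. Grip across the neck along y. Balances 15 mm from the origin towards the big ring. 110 g.
- screw_tray: Long open black plastic tray, fixed: 105 mm (x) by 225 mm (y, its length) outside, 95 by 215 mm inside, walls 22 mm high and 5 mm thick, floor 4 mm thick. Origin: centre of its underside; z up.
- pulley_tray: Open plywood tray in two bays, fixed: 120 mm (x) by 229 mm (y) outside, walls 22 mm high and 4 mm thick, floor 4 mm thick. Larger bay: y -14.5 to +110.5 mm (middle y = +48); smaller bay: y -110.5 to -18.5 mm (middle y = -64.5); both x -56 to +56 mm. Origin: centre of its underside; z up.
- dish: Round shallow steel dish, fixed: flat bottom of 160 mm inside diameter, floor 4 mm thick, rim 184 mm outside diameter and 22 mm high. Origin: centre of its underside; z up.
- headlamp: Black plastic headlamp, about 48 by 70 mm and 43 mm high, standing loose on the bench among the gear; its lens looks to its -x. Origin: about the centre of its underside. To be left alone.
- jar: Empty glass jar with a steel twist cap, 56 mm in diameter and 59 mm high, standing loose on the bench beside the trays. Origin: centre of its underside. To be left alone.
Things that resemble listed ones, but are neither listed nor needed, are in the scene too. Leave any purple or yellow look-alike of the pulley_large alone.

How it is judged (in metres and radians):
At the end, for the whole second after the job is handed in: Ice screw in the long tray, each pulley in the bay of its size, descender in the dish (neck within 50 mm of its centre), all flat on the floor (underside within 9 mm of the container's, tilt under 7 degrees), at rest; headlamp and jar within 20 mm of where they stood (x of ice_screw in the frame of screw_tray between -0.0475 and 0.0475 m and y of ice_screw in the frame of screw_tray between -0.06 and 0.06 m and z of ice_screw in the frame of screw_tray between 0 and 0.009 m and angle between each of ice_screw, pulley_large, pulley_small, descender's own z axis and vertical below 0.12 rad and linear speed of each of ice_screw, pulley_large, pulley_small, descender below 0.02 m/s and angular speed of each of ice_screw, pulley_large, pulley_small, descender below 0.2 rad/s and x of pulley_large in the frame of pulley_tray between -0.056 and 0.056 m and y of pulley_large in the frame of pulley_tray between -0.0145 and 0.1105 m and z of pulley_large in the frame of pulley_tray between 0 and 0.009 m and x of pulley_small in the frame of pulley_tray between -0.056 and 0.056 m and y of pulley_small in the frame of pulley_tray between -0.1105 and -0.0185 m and z of pulley_small in the frame of pulley_tray between 0 and 0.009 m and horizontal distance between descender and dish below 0.05 m and z of descender in the frame of dish between 0 and 0.009 m and distance of each of headlamp, jar from where it was at the start of the episode below 0.02 m); the robot touches nothing.
It fails at once if a piece is dropped: it falls free of the fingers faster than 0.7 m/s (a fall of about 25 mm) ((contact force between ice_screw and the fingers below 0.05 N and linear speed of ice_screw above 0.7 m/s) or (contact force between pulley_large and the fingers below 0.05 N and linear speed of pulley_large above 0.7 m/s) or (contact force between pulley_small and the fingers below 0.05 N and linear speed of pulley_small above 0.7 m/s) or (contact force between descender and the fingers below 0.05 N and linear speed of descender above 0.7 m/s)).
It fails at once if the headlamp is pushed more than 20 mm or tipped (distance of headlamp from where it was at the start of the episode above 0.02 m or angle between headlamp's own z axis and vertical above 0.4 rad).
It fails at once if the glass jar is pushed more than 20 mm or tipped (distance of jar from where it was at the start of the episode above 0.02 m or angle between jar's own z axis and vertical above 0.4 rad).
It also fails if it takes over 120 s, if anything falls off the work surface, if the arm or the gripper's body presses on something with over 40 N, if the wrist force passes 120 N, or if a joint passes its speed limit or range.

## Robot

A 6-joint arm with a two-finger parallel gripper is mounted at the origin on the work surface. World frame = base frame: x ahead of the robot, y to its left, z up, the work surface at z = 0. Lengths are in mm, angles in rad, forces in N, time in s.
With the tool pointing down it reaches from about 300 to 775 mm from the base axis. Payload 14.6 kg.
Tool frame: the origin (TCP) lies on the front face of the gripper's body, between the roots of the fingers; the fingertips stand 97 mm ahead of it and the grasp point (between the pads) lies 78 mm ahead of it; z points along the fingers, y is the line along which they close (so a half turn about z gives the same grasp; the last joint's range is limited). The gripper opens to 94 mm and grips with 3 to 60 N. Pads are 16 mm wide; open, the fingers measure 119 mm over their backs; the gripper's body (75 mm by 177 mm) begins 78 mm behind the grasp point.
Start: joints at [1.212, 0.3, 1.521, -0, 1.321, -0.067], TCP at [158.22, 526.741, 302.646] pointing down, gripper open.
Joint ranges: [-3.03, 3.03], [-0.79, 2.21], [0.23, 2.52], [-1.04, 4.18], [0, 3.07], [-2.55, 2.55]. Speed limits (rad/s): [2.22, 2.22, 2.57, 3.14, 3.14, 3.14].

## Interface

Orientations are given as [roll, pitch, yaw] about the fixed x, y, z axes, in that order (R = Rz(yaw) Ry(pitch) Rx(roll)).
In Python, from cell import * gives the robot as it stands.
- The arm moves only by the tool carry_out, never from a script. Its arguments are lists of equal length, an entry for each row: "slide": the shift along the world's x, y, z scaled (see below), a list of three; "dr": the turn, a rotation vector about the world's x, y, z scaled (see below), a list of three; "gripper": the opening in per cent of the stroke, from 0 (shut) to 100 (fully open). A call has 1 to 10 rows; each row is the pose to reach, as a shift and turn from the pose commanded when the call began, turning the shorter way round; what a row does not reach only later rows make up. The controller multiplies each number of a shift by 0.25 m and each number of a turn by 360 degrees. A row lasts 1/12 s, in which the tool goes at most 41.7 mm and 7.16 degrees, less where a joint would pass 70% of its speed; a pose out of reach is approached as far as the arm can. A call with a number of a shift or a turn outside -1 to 1 is refused whole. A call with a gripper value outside its range is refused whole. The fingers move at their own pace and stop on an object; "newtons" is the grip in N (left out, the last holds). Time passes only in rows, so rows that repeat a pose let the fingers close. It gives the time, the measured TCP pose, the force, the opening and the grip force at its end, in the units of the state.
- read_state(): the state, without advancing time (a new reading comes with each control period).
- camera(name): name is "side" or "top"; returns the picture (384x512x3 uint8, red, green, blue); there is no depth.
- camera_model(name): a dict with "vfov" (degrees; the focal length in pixels is half the picture's height over the tangent of half this angle, whatever the lens; pixels are square), "cx", "cy" (the principal point, pixels), "k1" (the pictures are not rectified: a ray, as slopes to the right and down, at radius r is drawn at 1 + k1 r^2 times it, then the intrinsics apply), "R" (3x3) and "t" (3): a world point X has camera coordinates R X + t. Camera axes: x right, y down, z forward; pixel columns grow to the right and rows downward; lengths in mm; the calibration is good to about 2 mm. A picture is of the moment at which its call begins. camera_model takes no time and is no camera call.
- sign_off(): hands the job in; it is judged then, once.
The state is a dict: "clock": time; "joints": joint angles; "qd": joint speeds; "effort": joint torques, N m; "eef_pos": TCP position; "eef_rot": TCP orientation; "wrist_force": force on the tool from outside, world axes, zero at the start; "moment": the same for the moment, N m; "finger_gap": finger opening in mm; "finger_force": force on a finger pad.
Only numpy, scipy, OpenCV 4.12 (cv2) and the standard library are available. Lean on these libraries where they do the work, as an engineer would, in place of code of your own. Each camera call takes 0.05 s, during which the arm holds its last target. There are 200 camera calls.

## Working session

There is one attempt and no reset: what is moved stays moved. The work goes in short steps, Python scripts to look and compute and a tool call to move; the robot and the scene stay as the last step left them, time stands still between calls to the robot, and variables do not carry over. Pictures are saved under pics/ and viewed, at most 15 in all, crops included, and the job is handed in when it is done.

Besides the shell and the picture viewer there is one more tool, called after ">>>" by a JSON object that holds its "op" and its "data", one argument or row to a line. carry_out: Moves the arm, as the interface text tells. Its arguments: {"type":"object","properties":{"slide":{"type":"array","items":{"type":"array","items":{"type":"number","minimum":-1,"maximum":1}}},"dr":{"type":"array","items":{"type":"array","items":{"type":"number","minimum":-1,"maximum":1}}},"gripper":{"type":"array","items":{"type":"number"}},"newtons":{"type":"number"}},"required":["slide","dr","gripper"]}

```bash
mkdir -p pics; python3 - <<'E'
from cell import *
import cv2
for n in("top","side"):
    cv2.imwrite(f"pics/{n}0.png",cv2.cvtColor(cv2.resize(camera(n),(800,600),interpolation=cv2.INTER_CUBIC),cv2.COLOR_RGB2BGR)); print(n,camera_model(n))
s=read_state();print(s)
E
```

```text
top {'vfov': 57.25667704940637, 'cx': 260.6019333590805, 'cy': 191.11200154584313, 'k1': -0.03910833039251998, 'R': array([[-1.47322402e-04, -9.99773943e-01, -2.12612506e-02],
       [-9.99217218e-01,  9.88251499e-04, -3.95471101e-02],
       [ 3.95591817e-02,  2.12387815e-02, -9.98991484e-01]]), 't': array([  16.79496433,  480.23844005, 1026.77348422])}
side {'vfov': 47.510351289751945, 'cx': 257.99041435622695, 'cy': 189.40626983875185, 'k1': -0.0441504724162438, 'R': array([[ 0.78425922, -0.62026758, -0.01433916],
       [-0.35152954, -0.42518857, -0.83405135],
       [ 0.51123817,  0.6591531 , -0.55150044]]), 't': array([-398.01602349,  212.71438522,  994.4521118 ])}
{'clock': 0.1, 'joints': array([ 1.21243302e+00,  3.00426893e-01,  1.52150590e+00,  5.48182556e-06,
        1.32072649e+00, -6.66639013e-02]), 'qd': array([ 5.48541680e-04, -1.73077783e-03, -1.24082394e-03,  5.28604974e-05,
        8.34914084e-04, -1.05848501e-03]), 'effort': array([ 3.28692076e-04, -5.32642436e+01, -3.53285801e+01,  7.08524091e-02,
        2.36697088e-02, -5.27292684e-05]), 'eef_pos': array([158.15745389, 526.6291934 , 302.14233353]), 'eef_rot': array([-3.14052875e+00, -7.63510779e-05,  2.84989185e+00]), 'wrist_force': array([ 0.658811  , -0.83758437, -0.49348109]), 'moment': array([ 0.00736684,  0.0262671 , -0.00305373]), 'finger_force': 0.0, 'finger_gap': 94.13928779055195}
```

View pics/top0.png

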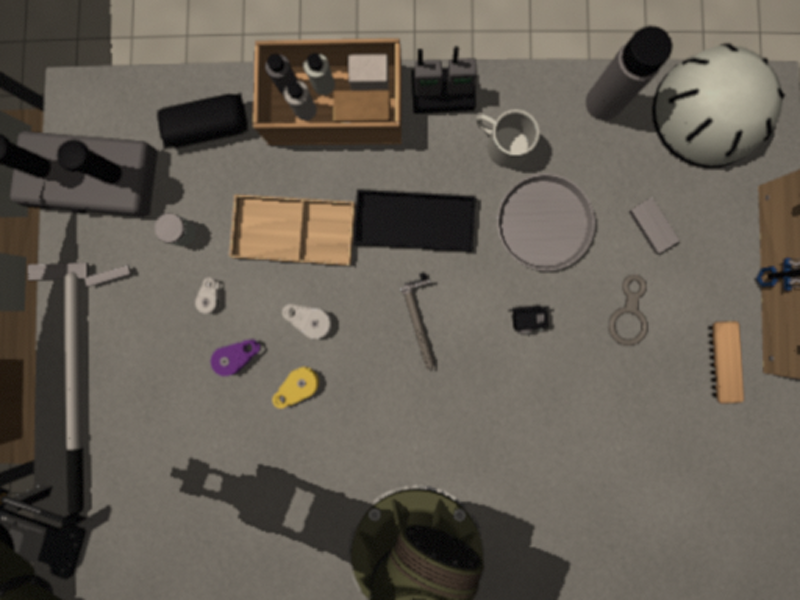

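View pics/side0.png

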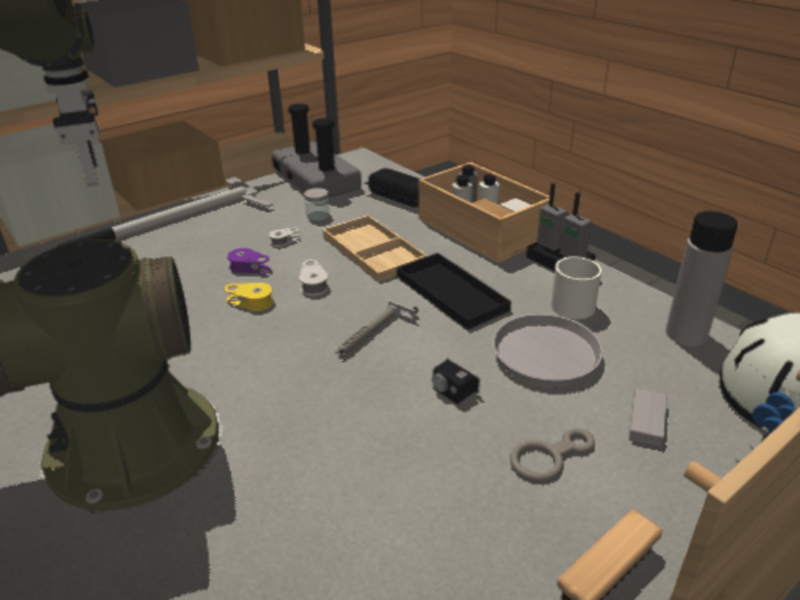

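```bash
cat > h.py <<'E'
from cell import *
import numpy as np, cv2
def proj(n,P):
    m=camera_model(n);P=np.atleast_2d(np.asarray(P,float))@m["R"].T+m["t"]
    s=P[:,:2]/P[:,2:];s=s*(1+m["k1"]*(s**2).sum(1,keepdims=True))
    return s*192/np.tan(np.radians(m["vfov"]/2))+[m["cx"],m["cy"]]
def rect(n,img,x0,x1,y0,y1,z,s,grid=50):
    # up = +x, left = +y
    r,c=np.mgrid[0:int((x1-x0)*s),0:int((y1-y0)*s)]
    X=np.stack([x1-r/s,y1-c/s,0*r+z],-1).reshape(-1,3)
    p=proj(n,X).astype(np.float32).reshape(*r.shape,2)
    o=cv2.cvtColor(cv2.remap(img,p[...,0],p[...,1],cv2.INTER_CUBIC),cv2.COLOR_RGB2BGR)
    if grid:
        for x in range(int(np.ceil(x0/grid)*grid),int(x1),grid):
            k=int((x1-x)*s);o[k]=o[k]//2+60;cv2.putText(o,str(x),(0,k-2),0,.35,(0,255,0))
        for y in range(int(np.ceil(y0/grid)*grid),int(y1),grid):
            k=int((y1-y)*s);o[:,k]=o[:,k]//2+60;cv2.putText(o,str(y),(k+1,10),0,.35,(0,255,255))
    return o
E
python3 - <<'E'
from h import *
i=camera("top");np.save("top0.npy",i);np.save("side0.npy",camera("side"))
cv2.imwrite("pics/r0.png",rect("top",i,290,630,-340,320,0,1.2))
cv2.imwrite("pics/c0.png",rect("top",i,330,530,90,330,10,3,20))
for n in("top","side"):
    m=camera_model(n);print(-m["R"].T@m["t"])
E
```

```text
[ 439.24667368   -5.49084631 1045.08709125]
[-121.4787499  -811.92890085  720.14827681]
```

View pics/r0.png

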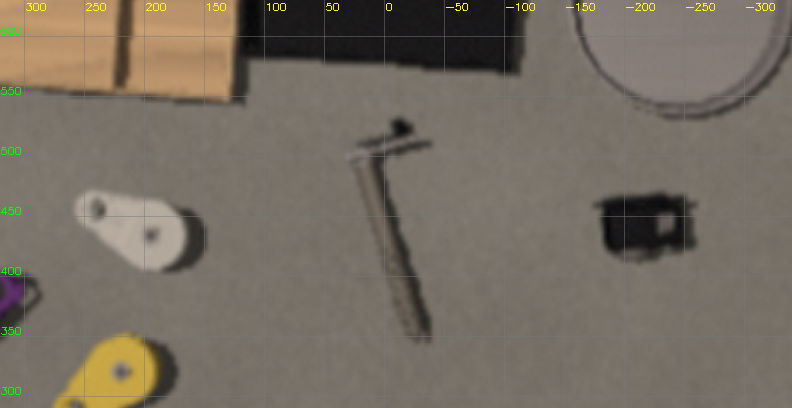

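View pics/c0.png

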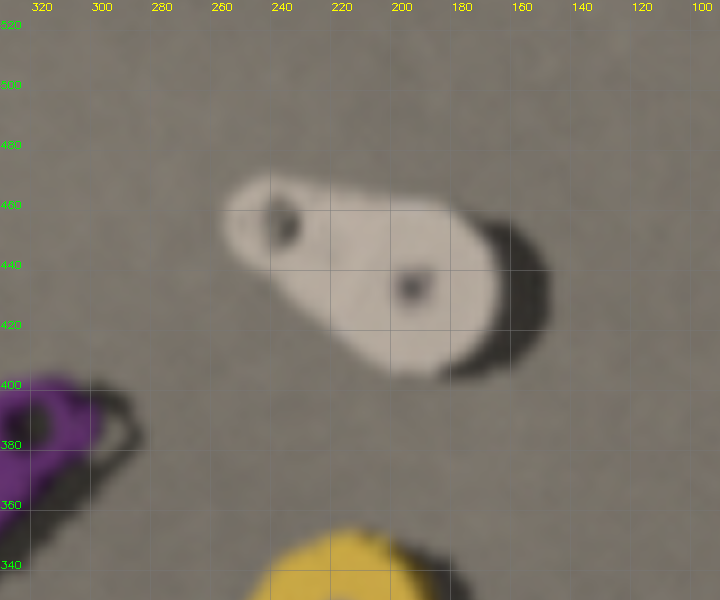

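```bash
python3 - <<'E'
from h import *
i=np.load("top0.npy")
a=rect("top",i,350,510,-460,-290,6,3,20)
b=rect("top",i,410,570,200,330,11,2,20)[:320]
c=rect("top",i,330,540,-70,60,10,2.2,20)
H=520
def pad(x): return cv2.copyMakeBorder(x,0,H-x.shape[0],0,4,0)
o=np.hstack([pad(a),pad(c)]);print(o.shape)
cv2.imwrite("pics/d0.png",o[:,:800])
for n,p in dict(pl=(310/1.5625,320/1.5625),ps=(207/1.5625,290/1.5625)).items():
    x,y=map(int,p);print(n,i[y-2:y+3:2,x-2:x+3:2].min(-1))
print(i[220:260:10,300],i[300:303,250])
E
```

```text
Traceback (most recent call last):
  File "h.py", line 17, in rect
    k=int((y1-y)*s);o[:,k]=o[:,k]//2+60;cv2.putText(o,str(y),(k+1,10),0,.35,(0,255,255))
                           ~^^^^^
IndexError: index 510 is out of bounds for axis 1 with size 510
```

```bash
python3 - <<'E'
from h import *
i=np.load("top0.npy")
a=rect("top",i,350,510,-459,-291,6,3,20)
c=rect("top",i,330,539,-71,59,10,2.2,20)
H=480
def pad(x): return cv2.copyMakeBorder(x,0,H-x.shape[0],0,4,0)
o=np.hstack([pad(a),pad(c)]);print(o.shape)
cv2.imwrite("pics/d0.png",o[:,:800])
g=i.min(-1)
for x,y in((198,204),(132,185),(150,200),(402,193),(150,330)):
    print(g[y-2:y+3:2,x-2:x+3:2].tolist())
E
```

```text
(480, 798, 3)
[[161, 157, 158], [158, 156, 147], [157, 150, 106]]
[[152, 141, 124], [160, 153, 152], [160, 161, 161]]
[[106, 106, 109], [106, 108, 108], [103, 107, 108]]
[[83, 82, 87], [77, 87, 87], [69, 88, 87]]
[[102, 103, 98], [101, 105, 81], [101, 105, 97]]
```

View pics/d0.png

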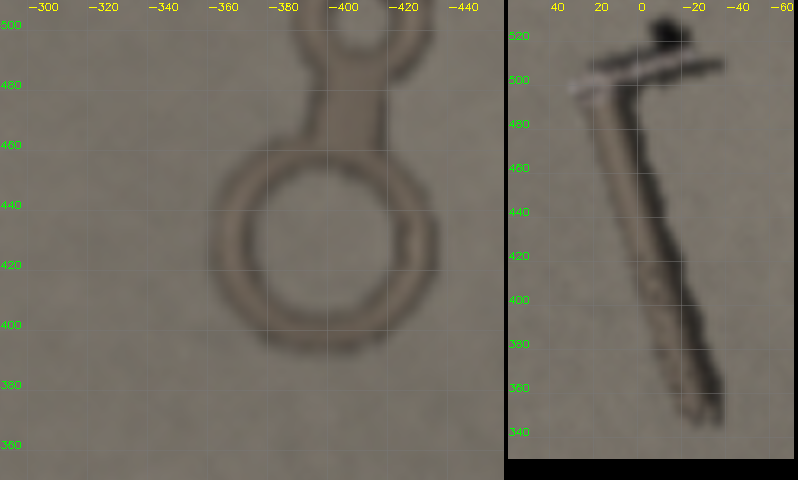

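```bash
cat > fit.py <<'E'
from h import *
from scipy.optimize import minimize
from scipy.spatial import ConvexHull
i=np.load("top0.npy").astype(np.float32);S=4
def circ(x,y,r,z):
    t=np.linspace(0,2*np.pi,40);return np.c_[x+r*np.cos(t),y+r*np.sin(t),0*t+z]
def place(P,p):
    c,s=np.cos(p[2]),np.sin(p[2]);return np.c_[p[0]+c*P[:,0]-s*P[:,1],p[1]+s*P[:,0]+c*P[:,1],P[:,2]]
def render(P,p):
    u=proj("top",place(P,p));u=u[ConvexHull(u).vertices]
    m=np.zeros((384*S,512*S),np.uint8)
    cv2.fillPoly(m,[np.round(((u+.5)*S-.5)*16).astype(np.int32)],1,cv2.LINE_8,4);return m
def fit(P,mask,p0):
    f=lambda q:1-((r:=render(P,q*[1,1,.02]))&mask).sum()/max(1,(r|mask).sum())
    b=min((minimize(f,np.array(p0)*[1,1,50]+d,method="Nelder-Mead",options=dict(initial_simplex=np.array(p0)*[1,1,50]+d+4*np.array([[0,0,0],[1,0,0],[0,1,0],[0,0,1]]))) for d in([0,0,0],[3,-3,4],[-3,3,-4])),key=lambda r:r.fun)
    return b.x*[1,1,.02],b.fun
up=cv2.resize(i,None,fx=S,fy=S,interpolation=cv2.INTER_LINEAR)
def comp(m,x,y):
    n,l=cv2.connectedComponents(m.astype(np.uint8));k=(l==l[int(y*S),int(x*S)]).astype(np.uint8)
    c,_=cv2.findContours(k,cv2.RETR_EXTERNAL,2);return cv2.fillPoly(k,c,1)
E
python3 - <<'E'
from fit import *
br=up.min(-1)>132
for nm,r,e,xe,h,px,p0 in(("large",28,16,50,28,(195,203),(437,196,.45)),("small",20,12,36,22,(132,187),(470,300,0))):
    P=np.r_[circ(0,0,r,0),circ(0,0,r,h),circ(xe,0,e,0),circ(xe,0,e,h)]
    m=comp(br,*px);print(nm,m.sum()/S/S,fit(P,m,p0))
i8=np.load("top0.npy")
cv2.imwrite("pics/t0.png",rect("top",i8,510,699,-351,309,22,1.2,20))
a=rect("top",i8,421,559,231,389,11,2.5,20);b=rect("top",i8,466,539,-449,-361,12,4,20)
o=np.zeros((max(a.shape[0],b.shape[0]),a.shape[1]+b.shape[1]+4,3),np.uint8)
o[:a.shape[0],:a.shape[1]]=a;o[:b.shape[0],-b.shape[1]:]=b;cv2.imwrite("pics/t1.png",o);print(o.shape)
E
```

```text
large 432.3125 (array([434.72595547, 189.91062688,   1.14880338]), np.float64(0.12214321990858301))
small 202.0 (array([470., 300.,   0.]), np.float64(1.0))
(345, 751, 3)
```

View pics/t0.png

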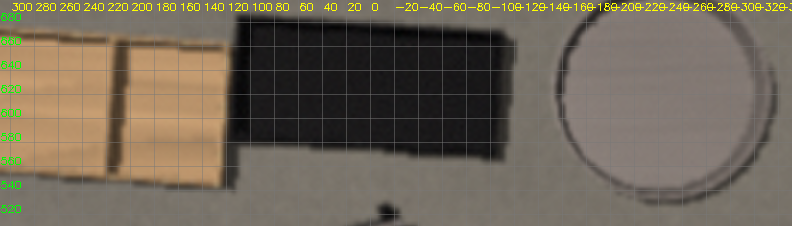

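View pics/t1.png

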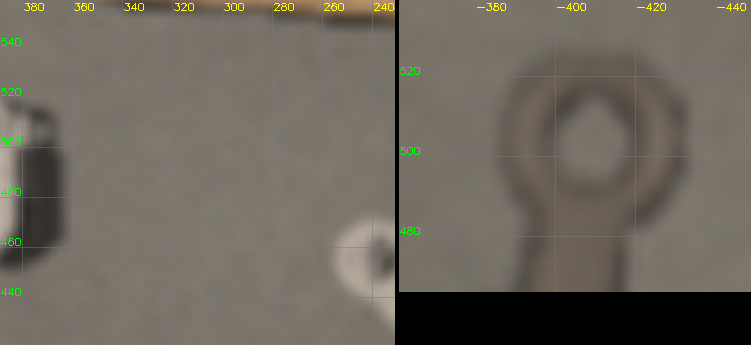

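```bash
python3 - <<'E'
from fit import *
br=up.min(-1)>132
P=lambda r,e,xe,h:np.r_[circ(0,0,r,0),circ(0,0,r,h),circ(xe,0,e,0),circ(xe,0,e,h)]
m=comp(br,131,193)
ps,q=fit(P(20,12,36,22),m,(485,385,0));print("small",m.sum()/S/S,ps,q)
pl=(434.7,190,1.149)
o=cv2.cvtColor(np.load("top0.npy"),cv2.COLOR_RGB2BGR);F=3.
x0,y0=130,105
o=cv2.resize(o[y0:y0+135,x0:x0+300],None,fx=2.6,fy=2.6,interpolation=cv2.INTER_CUBIC)
def dr(P,p,c=(0,255,0)):
    u=((proj("top",place(P,p))+.5-[x0,y0])*2.6-.5);cv2.polylines(o,[np.round(u*16).astype(np.int32)],True,c,1,16,4)
box=lambda a,b,c,d,z:np.array([[a,c,z],[b,c,z],[b,d,z],[a,d,z]],float)
dr(circ(0,0,28,28),pl);dr(circ(50,0,16,28),pl);dr(circ(0,0,20,22),ps);dr(circ(36,0,12,22),ps)
T=(626,.7,-.06);dr(box(-52.5,52.5,-112.5,112.5,22),T);dr(box(-47.5,47.5,-107.5,107.5,4),T,(0,0,255))
T=(610,228,-.065);dr(box(-60,60,-114.5,114.5,22),T);dr(box(-56,56,-14.5,110.5,4),T,(0,0,255));dr(box(-56,56,-110.5,-18.5,4),T,(0,0,255))
T=(624,-247,0);dr(circ(0,0,92,22),T);dr(circ(0,0,80,4),T,(0,0,255))
T=(475.5,-406,-.141);dr(circ(-46,0,37,12),T);dr(circ(30,0,23,12),T)
u=np.array([-.955,-.295]);T=(440,5,np.arctan2(-.295,-.955));dr(box(-80,98,-10,10,10),T);dr(box(-63,-61,-12,48,26),T,(255,0,0))
cv2.imwrite("pics/o0.png",o)
for a in((327,143),(445,110),(170,228)):
    f=lambda X:((proj("top",[X[0],X[1],0])[0]+.5)*1.5625-a)
    from scipy.optimize import fsolve;print(a,fsolve(f,[600,0]))
E
```

```text
small 196608.0 [ 4.82304688e+02  3.89013021e+02 -2.57812500e-02] 0.9984827041625977
(327, 143) [784.31324352 173.74453071]
(445, 110) [847.61986869 -55.04973402]
(170, 228) [620.22114808 480.2065468 ]
```

View pics/o0.png

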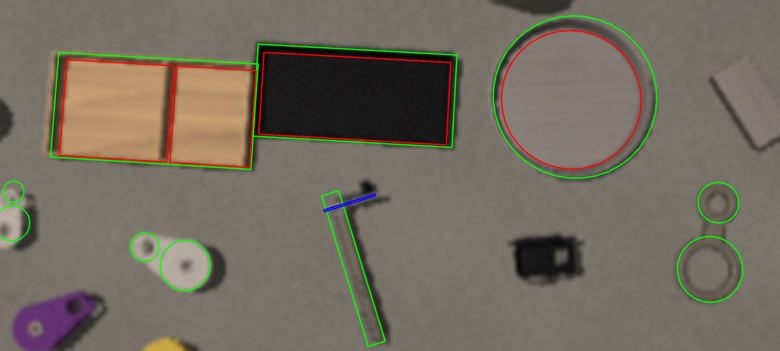

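```bash
python3 - <<'E'
from fit import *
br=up.min(-1)>132
P=lambda r,e,xe,h:np.r_[circ(0,0,r,0),circ(0,0,r,h),circ(xe,0,e,0),circ(xe,0,e,h)]
w=np.argwhere(br[193*S:200*S,126*S:140*S]);y,x=w[len(w)//2]
m=comp(br,126+x/S,193+y/S)
for p in((482,389,-.03),(475,390,-.3)):print("small",m.sum()/S/S,*fit(P(20,12,36,22),m,p))
o=cv2.cvtColor(np.load("top0.npy"),cv2.COLOR_RGB2BGR)[165:215,105:225]
o=cv2.resize(o,None,fx=6,fy=6,interpolation=cv2.INTER_CUBIC)
def dr(P,p):
    u=((proj("top",place(P,p))+.5-[105,165])*6-.5);cv2.polylines(o,[np.round(u*16).astype(np.int32)],True,(0,255,0),1,16,4)
pl=(434.7,190,1.149);ps=fit(P(20,12,36,22),m,(482,389,-.03))[0]
dr(circ(0,0,28,28),pl);dr(circ(50,0,16,20),pl);dr(circ(0,0,20,22),ps);dr(circ(36,0,12,16),ps)
cv2.imwrite("pics/o1.png",o)
E
```

```text
small 202.0 [ 4.73249067e+02  4.00128564e+02 -6.88524167e-02] 0.31174089068825916
small 202.0 [ 4.74261090e+02  4.00579266e+02 -2.26566961e-01] 0.3130712008501594
```

View pics/o1.png

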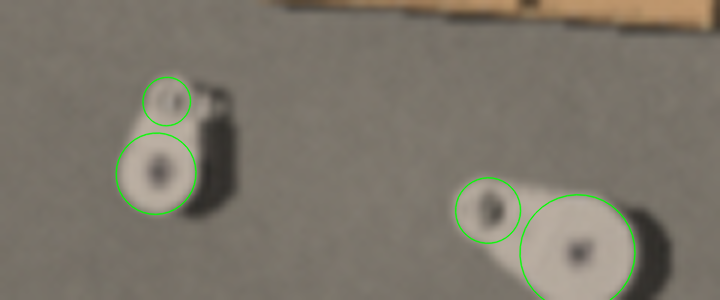

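Candidates in top0.png (800×600 px): the larger pulley could be the silver one (310,320), small silver (207,295), purple (235,357) or yellow (296,388). I choose silver (310,320) as the larger and silver (207,295) as the smaller. The other pieces are the ice screw (420,325), with the ice axe (70,360) as its look-alike, and the descender (630,312). The o1 crop confirms two silver pulleys, the large one with hub at (578,250) and the small one with hub at (157,172), and the fits match both.

>>> {"op": "carry_out", "data": {
  "slide": [
    [1,-0.5,-0.36],
    [1,-0.5,-0.36],
    [1,-0.5,-0.36],
    [1,-0.5,-0.36],
    [1,-0.5,-0.36],
    [1,-0.5,-0.36],
    [1,-0.5,-0.36],
    [1,-0.5,-0.36],
    [1,-0.5,-0.36],
    [1,-0.5,-0.36]
  ],
  "dr": [
    [0,0,0.021],
    [0,0,0.021],
    [0,0,0.021],
    [0,0,0.021],
    [0,0,0.021],
    [0,0,0.021],
    [0,0,0.021],
    [0,0,0.021],
    [0,0,0.021],
    [0,0,0.021]
  ],
  "gripper": [80,80,80,80,80,80,80,80,80,80],
  "newtons": 35
}}

```text
clock: 1.03
eef_pos: [407.9, 401.9, 212.6]
eef_rot: [-3.141, -0.0, 2.981]
wrist_force: [-1.1, 0.7, 0.7]
finger_gap: 75.1
finger_force: 0.0
```

>>> {"op": "carry_out", "data": {
  "slide": [
    [0.26,-0.007,-0.1],
    [0.26,-0.007,-0.2],
    [0.26,-0.007,-0.3],
    [0.26,-0.007,-0.36],
    [0.26,-0.007,-0.42],
    [0.26,-0.007,-0.45],
    [0.26,-0.007,-0.45],
    [0.26,-0.007,-0.45],
    [0.26,-0.007,-0.45],
    [0.26,-0.007,-0.45]
  ],
  "dr": [
    [0,0,0],
    [0,0,0],
    [0,0,0],
    [0,0,0],
    [0,0,0],
    [0,0,0],
    [0,0,0],
    [0,0,0],
    [0,0,0],
    [0,0,0]
  ],
  "gripper": [80,80,80,80,80,80,80,30,30,30]
}}

```text
clock: 1.87
eef_pos: [473.3, 400.5, 101.5]
eef_rot: [3.14, 0.001, 2.982]
wrist_force: [-0.3, 0.5, 0.1]
finger_gap: 58.5
finger_force: 0.0
```

>>> {"op": "carry_out", "data": {
  "slide": [
    [0,0,0],
    [0,0,0],
    [0,0,0],
    [0,0,0],
    [0,0,0]
  ],
  "dr": [
    [0,0,0],
    [0,0,0],
    [0,0,0],
    [0,0,0],
    [0,0,0]
  ],
  "gripper": [30,30,30,30,30]
}}

```text
clock: 2.28
eef_pos: [473.3, 400.0, 100.5]
eef_rot: [3.141, 0.0, 2.982]
wrist_force: [-2.0, -0.2, 4.4]
finger_gap: 39.1
finger_force: 35.0
```

>>> {"op": "carry_out", "data": {
  "slide": [
    [0,0,0.1],
    [0,0,0.2],
    [0.475,-0.94,0.24],
    [0.475,-0.94,0.24],
    [0.475,-0.94,0.24],
    [0.475,-0.94,0.24],
    [0.475,-0.94,0.24],
    [0.475,-0.94,0.24],
    [0.475,-0.94,0.24],
    [0.475,-0.94,0.24]
  ],
  "dr": [
    [0,0,0],
    [0,0,0],
    [0,0,0.015],
    [0,0,0.015],
    [0,0,0.015],
    [0,0,0.015],
    [0,0,0.015],
    [0,0,0.015],
    [0,0,0.015],
    [0,0,0.015]
  ],
  "gripper": [30,30,30,30,30,30,30,30,30,30]
}}

```text
clock: 3.12
eef_pos: [593.1, 162.0, 160.0]
eef_rot: [-3.141, 0.0, 3.072]
wrist_force: [-0.3, -0.7, -0.6]
finger_gap: 39.3
finger_force: 35.0
```

>>> {"op": "carry_out", "data": {
  "slide": [
    [0,0,0],
    [0,0,0],
    [0,0,0]
  ],
  "dr": [
    [0,0,0],
    [0,0,0],
    [0,0,0]
  ],
  "gripper": [30,30,30]
}}

```text
clock: 3.37
eef_pos: [591.3, 166.5, 160.0]
eef_rot: [3.142, -0.0, 3.078]
wrist_force: [0.0, -0.8, -0.9]
finger_gap: 39.3
finger_force: 35.0
```

```bash
python3 - <<'E'
from h import *
s=read_state();print(s["eef_pos"],s["finger_gap"])
a=camera("top")[95:215,100:260];b=camera("side")[110:230,180:340]
o=cv2.cvtColor(np.hstack([a,b]),cv2.COLOR_RGB2BGR)
cv2.imwrite("pics/p1.png",cv2.resize(o,None,fx=2.5,fy=2.5,interpolation=cv2.INTER_CUBIC))
E
```

```text
[591.3189334  166.4995059  159.98123312] 39.34045175595185
```

View pics/p1.png

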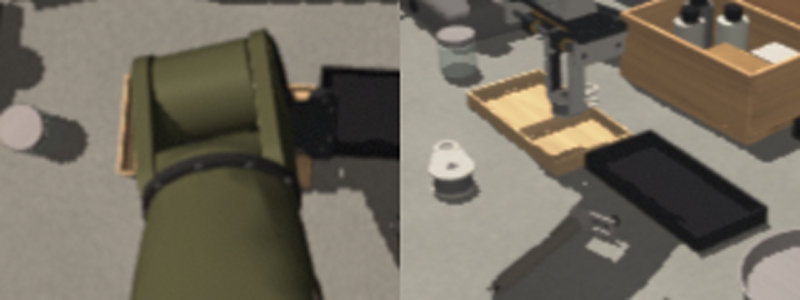

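The side view shows the small pulley held level above the smaller bay, with the gripper at (570,70) and clear of the box. Lowering next.

>>> {"op": "carry_out", "data": {
  "slide": [
    [0,0,-0.07],
    [0,0,-0.14],
    [0,0,-0.18],
    [0,0,-0.2],
    [0,0,-0.21],
    [0,0,-0.216],
    [0,0,-0.22],
    [0,0,-0.22],
    [0,0,-0.22]
  ],
  "dr": [
    [0,0,0],
    [0,0,0],
    [0,0,0],
    [0,0,0],
    [0,0,0],
    [0,0,0],
    [0,0,0],
    [0,0,0],
    [0,0,0]
  ],
  "gripper": [30,30,30,30,30,30,30,30,30]
}}

```text
clock: 4.22
eef_pos: [592.2, 165.0, 105.7]
eef_rot: [3.141, 0.001, 3.076]
wrist_force: [-0.3, -0.2, -0.8]
finger_gap: 39.1
finger_force: 35.0
```

>>> {"op": "carry_out", "data": {
  "slide": [
    [0,0,-0.004],
    [0,0,-0.004],
    [0,0,-0.004]
  ],
  "dr": [
    [0,0,0],
    [0,0,0],
    [0,0,0]
  ],
  "gripper": [30,30,30]
}}

```text
clock: 4.47
eef_pos: [592.2, 165.0, 104.6]
eef_rot: [3.141, 0.001, 3.076]
wrist_force: [0.4, 0.6, 2.3]
finger_gap: 39.8
finger_force: 35.0
```

>>> {"op": "carry_out", "data": {
  "slide": [
    [0,0,0],
    [0,0,0],
    [0,0,0],
    [0,0,0],
    [0,0,0.1],
    [0,0,0.25],
    [0,0,0.4],
    [0,0,0.4],
    [0,0,0.4]
  ],
  "dr": [
    [0,0,0],
    [0,0,0],
    [0,0,0],
    [0,0,0],
    [0,0,0],
    [0,0,0],
    [0,0,0],
    [0,0,0],
    [0,0,0]
  ],
  "gripper": [53,53,53,53,53,53,60,80,90]
}}

```text
clock: 5.22
eef_pos: [592.5, 165.1, 206.2]
eef_rot: [3.141, 0.004, 3.076]
wrist_force: [-0.1, -0.4, -0.8]
finger_gap: 66.2
finger_force: 0.0
```

>>> {"op": "carry_out", "data": {
  "slide": [
    [-0.63,0.1,0],
    [-0.63,0.1,0],
    [-0.63,0.1,0],
    [-0.63,0.1,0],
    [-0.63,0.1,-0.1],
    [-0.63,0.1,-0.1],
    [-0.63,0.1,-0.1],
    [-0.63,0.1,-0.1],
    [-0.63,0.1,-0.1],
    [-0.63,0.1,-0.1]
  ],
  "dr": [
    [0,0,-0.19],
    [0,0,-0.19],
    [0,0,-0.19],
    [0,0,-0.19],
    [0,0,-0.19],
    [0,0,-0.19],
    [0,0,-0.19],
    [0,0,-0.19],
    [0,0,-0.19],
    [0,0,-0.19]
  ],
  "gripper": [97,97,97,97,97,97,97,97,97,97]
}}

```text
clock: 6.05
eef_pos: [433.9, 189.8, 177.8]
eef_rot: [-3.139, 0.0, 1.875]
wrist_force: [1.3, 0.7, 0.0]
finger_gap: 90.9
finger_force: 0.0
```

>>> {"op": "carry_out", "data": {
  "slide": [
    [0,0,0],
    [0,0,0],
    [0,0,0],
    [0,0,0],
    [0,0,0],
    [0,0,0],
    [0,0,0],
    [0,0,0]
  ],
  "dr": [
    [0,0,-0.117],
    [0,0,-0.117],
    [0,0,-0.117],
    [0,0,-0.117],
    [0,0,-0.117],
    [0,0,-0.117],
    [0,0,-0.117],
    [0,0,-0.117]
  ],
  "gripper": [97,97,97,97,97,97,97,97]
}}

```text
clock: 6.72
eef_pos: [434.1, 189.9, 178.2]
eef_rot: [-3.14, 0.001, 1.151]
wrist_force: [0.3, -0.3, 0.7]
finger_gap: 90.9
finger_force: 0.0
```

>>> {"op": "carry_out", "data": {
  "slide": [
    [0,0,-0.1],
    [0,0,-0.2],
    [0,0,-0.26],
    [0,0,-0.3],
    [0,0,-0.316],
    [0,0,-0.316],
    [0,0,-0.316],
    [0,0,-0.316],
    [0,0,-0.316],
    [0,0,-0.316]
  ],
  "dr": [
    [0,0,0],
    [0,0,0],
    [0,0,0],
    [0,0,0],
    [0,0,0],
    [0,0,0],
    [0,0,0],
    [0,0,0],
    [0,0,0],
    [0,0,0]
  ],
  "gripper": [97,97,97,97,97,97,45,45,45,45]
}}

```text
clock: 7.55
eef_pos: [434.7, 190.1, 100.7]
eef_rot: [3.141, -0.001, 1.147]
wrist_force: [-0.6, -0.1, -0.7]
finger_gap: 68.0
finger_force: 0.0
```

>>> {"op": "carry_out", "data": {
  "slide": [
    [0,0,0],
    [0,0,0],
    [0,0,0],
    [0,0,0],
    [0,0,0],
    [0,0,0]
  ],
  "dr": [
    [0,0,0],
    [0,0,0],
    [0,0,0],
    [0,0,0],
    [0,0,0],
    [0,0,0]
  ],
  "gripper": [45,45,45,45,45,45]
}}

```text
clock: 8.05
eef_pos: [434.6, 190.0, 100.4]
eef_rot: [3.141, -0.0, 1.147]
wrist_force: [-0.7, 0.7, 5.7]
finger_gap: 55.8
finger_force: 35.0
```

>>> {"op": "carry_out", "data": {
  "slide": [
    [0,0,0.1],
    [0,0,0.2],
    [0.71,0.268,0.28],
    [0.71,0.268,0.28],
    [0.71,0.268,0.28],
    [0.71,0.268,0.28],
    [0.71,0.268,0.28],
    [0.71,0.268,0.28],
    [0.71,0.268,0.28],
    [0.71,0.268,0.28]
  ],
  "dr": [
    [0,0,0],
    [0,0,0],
    [0,0,0.057],
    [0,0,0.057],
    [0,0,0.057],
    [0,0,0.057],
    [0,0,0.057],
    [0,0,0.057],
    [0,0,0.057],
    [0,0,0.057]
  ],
  "gripper": [45,45,45,45,45,45,45,45,45,45]
}}

```text
clock: 8.88
eef_pos: [611.2, 256.7, 169.3]
eef_rot: [-3.14, 0.001, 1.505]
wrist_force: [0.4, -0.1, -1.3]
finger_gap: 55.4
finger_force: 35.0
```

>>> {"op": "carry_out", "data": {
  "slide": [
    [0,0,0],
    [0,0,0],
    [0,0,-0.08],
    [0,0,-0.15],
    [0,0,-0.2],
    [0,0,-0.235],
    [0,0,-0.25],
    [0,0,-0.258],
    [0,0,-0.26],
    [0,0,-0.26]
  ],
  "dr": [
    [0,0,0],
    [0,0,0],
    [0,0,0],
    [0,0,0],
    [0,0,0],
    [0,0,0],
    [0,0,0],
    [0,0,0],
    [0,0,0],
    [0,0,0]
  ],
  "gripper": [45,45,45,45,45,45,45,45,45,45]
}}

```text
clock: 9.72
eef_pos: [612.2, 257.1, 105.9]
eef_rot: [3.141, -0.0, 1.505]
wrist_force: [-0.6, -0.9, -1.6]
finger_gap: 55.2
finger_force: 35.0
```

>>> {"op": "carry_out", "data": {
  "slide": [
    [0,0,-0.004],
    [0,0,-0.004],
    [0,0,-0.004]
  ],
  "dr": [
    [0,0,0],
    [0,0,0],
    [0,0,0]
  ],
  "gripper": [45,45,45]
}}

```text
clock: 9.97
eef_pos: [612.1, 257.0, 104.5]
eef_rot: [3.141, -0.0, 1.505]
wrist_force: [-0.5, -0.2, -0.5]
finger_gap: 55.5
finger_force: 35.0
```

>>> {"op": "carry_out", "data": {
  "slide": [
    [0,0,-0.002],
    [0,0,-0.002],
    [0,0,-0.002],
    [0,0,-0.002],
    [0,0,-0.002],
    [0,0,0.1],
    [0,0,0.25],
    [0,0,0.4],
    [0,0,0.4],
    [0,0,0.4]
  ],
  "dr": [
    [0,0,0],
    [0,0,0],
    [0,0,0],
    [0,0,0],
    [0,0,0],
    [0,0,0],
    [0,0,0],
    [0,0,0],
    [0,0,0],
    [0,0,0]
  ],
  "gripper": [45,70,70,70,70,70,70,70,70,70]
}}

```text
clock: 10.8
eef_pos: [612.5, 257.2, 206.6]
eef_rot: [3.138, -0.002, 1.505]
wrist_force: [-0.2, 0.6, -0.3]
finger_gap: 66.2
finger_force: 0.0
```

>>> {"op": "carry_out", "data": {
  "slide": [
    [-0.688,-1,0],
    [-0.688,-1,0],
    [-0.688,-1,0],
    [-0.688,-1,0],
    [-0.688,-1,0],
    [-0.688,-1,-0.1],
    [-0.688,-1,-0.15],
    [-0.688,-1,-0.2],
    [-0.688,-1,-0.2],
    [-0.688,-1,-0.2]
  ],
  "dr": [
    [0,0,-0.192],
    [0,0,-0.192],
    [0,0,-0.192],
    [0,0,-0.192],
    [0,0,-0.192],
    [0,0,-0.192],
    [0,0,-0.192],
    [0,0,-0.192],
    [0,0,-0.192],
    [0,0,-0.192]
  ],
  "gripper": [70,70,70,70,70,70,70,70,70,70]
}}

```text
clock: 11.63
eef_pos: [438.6, 6.1, 152.3]
eef_rot: [-3.14, 0.004, 0.29]
wrist_force: [-0.4, 0.7, 0.2]
finger_gap: 66.1
finger_force: 0.0
```

>>> {"op": "carry_out", "data": {
  "slide": [
    [0,-0.008,0],
    [0,-0.008,0],
    [0,-0.008,-0.1],
    [0,-0.008,-0.16],
    [0,-0.008,-0.19],
    [0,-0.008,-0.214],
    [0,-0.008,-0.214],
    [0,-0.008,-0.214],
    [0,-0.008,-0.214]
  ],
  "dr": [
    [0,0,0],
    [0,0,0],
    [0,0,0],
    [0,0,0],
    [0,0,0],
    [0,0,0],
    [0,0,0],
    [0,0,0],
    [0,0,0]
  ],
  "gripper": [70,70,70,70,70,70,70,70,70]
}}

```text
clock: 12.38
eef_pos: [440.3, 5.0, 101.3]
eef_rot: [3.141, -0.001, 0.299]
wrist_force: [-0.5, 0.6, 0.4]
finger_gap: 66.0
finger_force: 0.0
```

```bash
python3 - <<'E'
from h import *
s=read_state();print(s["eef_pos"],s["eef_rot"])
a=camera("top")[95:215,100:260];b=camera("side")[130:250,200:360]
o=cv2.cvtColor(np.hstack([a,b]),cv2.COLOR_RGB2BGR)
cv2.imwrite("pics/p2.png",cv2.resize(o,None,fx=2.5,fy=2.5,interpolation=cv2.INTER_CUBIC))
E
```

```text
[440.31015163   5.02028726 101.2944073 ] [ 3.14123399e+00 -9.57380051e-04  2.99454146e-01]
```

View pics/p2.png

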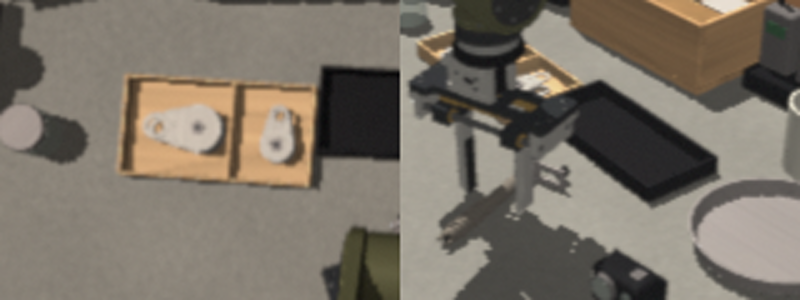

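Both pulleys lie flat in their bays, large at (185,127) and small at (278,140). The fingers at (468,160) and (525,180) straddle the screw tube. Gripping.

>>> {"op": "carry_out", "data": {
  "slide": [
    [0,0,0],
    [0,0,0],
    [0,0,0],
    [0,0,0],
    [0,0,0],
    [0,0,0],
    [0,0,0],
    [0,0,0],
    [0,0,0],
    [0,0,0]
  ],
  "dr": [
    [0,0,0],
    [0,0,0],
    [0,0,0],
    [0,0,0],
    [0,0,0],
    [0,0,0],
    [0,0,0],
    [0,0,0],
    [0,0,0],
    [0,0,0]
  ],
  "gripper": [5,5,5,5,5,5,5,5,5,5]
}}

```text
clock: 13.32
eef_pos: [440.0, 5.0, 100.7]
eef_rot: [3.142, -0.0, 0.299]
wrist_force: [-0.0, 0.7, -0.3]
finger_gap: 16.5
finger_force: 35.0
```

>>> {"op": "carry_out", "data": {
  "slide": [
    [0,0,0],
    [0,0,0.03],
    [0,0,0.08],
    [0,0,0.16],
    [0,0,0.24],
    [0,0,0.28],
    [0,0,0.28],
    [0,0,0.28]
  ],
  "dr": [
    [0,0,0],
    [0,0,0],
    [0,0,0],
    [0,0,0],
    [0,0,0],
    [0,0,0],
    [0,0,0],
    [0,0,0]
  ],
  "gripper": [5,5,5,5,5,5,5,5]
}}

```text
clock: 13.98
eef_pos: [439.9, 5.0, 170.6]
eef_rot: [3.141, -0.001, 0.299]
wrist_force: [0.1, 0.1, -1.3]
finger_gap: 15.9
finger_force: 35.0
```

```bash
python3 - <<'E'
from h import *
b=camera("side")[130:250,200:360]
cv2.imwrite("pics/p3.png",cv2.resize(cv2.cvtColor(b,cv2.COLOR_RGB2BGR),None,fx=4,fy=4,interpolation=cv2.INTER_CUBIC))
E
```

View pics/p3.png

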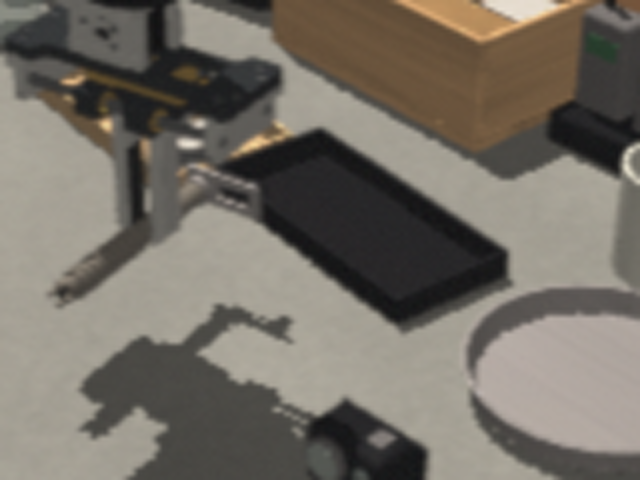

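The screw is held level, with the hanger clear. Carrying it over the black tray next.

>>> {"op": "carry_out", "data": {
  "slide": [
    [0.1,0.008,0],
    [0.2,0.008,0],
    [0.3,0.008,0],
    [0.4,0.008,0],
    [0.5,0.008,0],
    [0.6,0.008,0],
    [0.66,0.008,0],
    [0.696,0.008,0],
    [0.696,0.008,0],
    [0.696,0.008,0]
  ],
  "dr": [
    [0,0,0.019],
    [0,0,0.038],
    [0,0,0.057],
    [0,0,0.076],
    [0,0,0.095],
    [0,0,0.114],
    [0,0,0.133],
    [0,0,0.152],
    [0,0,0.171],
    [0,0,0.19]
  ],
  "gripper": [5,5,5,5,5,5,5,5,5,5]
}}

```text
clock: 14.87
eef_pos: [613.9, 7.0, 168.4]
eef_rot: [-3.139, 0.0, 1.499]
wrist_force: [-0.9, -0.1, -1.6]
finger_gap: 16.0
finger_force: 35.0
```

>>> {"op": "carry_out", "data": {
  "slide": [
    [0,0,0],
    [0,0,0],
    [0,0,-0.08],
    [0,0,-0.15],
    [0,0,-0.2],
    [0,0,-0.235],
    [0,0,-0.25],
    [0,0,-0.258],
    [0,0,-0.26],
    [0,0,-0.26]
  ],
  "dr": [
    [0,0,0.003],
    [0,0,0.003],
    [0,0,0.003],
    [0,0,0.003],
    [0,0,0.003],
    [0,0,0.003],
    [0,0,0.003],
    [0,0,0.003],
    [0,0,0.003],
    [0,0,0.003]
  ],
  "gripper": [5,5,5,5,5,5,5,5,5,5]
}}

```text
clock: 15.7
eef_pos: [614.2, 7.0, 106.3]
eef_rot: [3.141, -0.0, 1.511]
wrist_force: [0.2, -0.2, -1.5]
finger_gap: 15.7
finger_force: 35.0
```

>>> {"op": "carry_out", "data": {
  "slide": [
    [0,0,-0.004],
    [0,0,-0.004],
    [0,0,-0.004]
  ],
  "dr": [
    [0,0,0],
    [0,0,0],
    [0,0,0]
  ],
  "gripper": [5,5,5]
}}

```text
clock: 15.95
eef_pos: [614.1, 7.0, 105.0]
eef_rot: [3.141, -0.0, 1.511]
wrist_force: [-0.9, -0.6, -1.1]
finger_gap: 16.0
finger_force: 35.0
```

>>> {"op": "carry_out", "data": {
  "slide": [
    [0,0,-0.003],
    [0,0,-0.003],
    [0,0,-0.003],
    [0,0,-0.003],
    [0,0,-0.003],
    [0,0,-0.003],
    [0,0,0.1],
    [0,0,0.25],
    [0,0,0.4],
    [0,0,0.4]
  ],
  "dr": [
    [0,0,0],
    [0,0,0],
    [0,0,0],
    [0,0,0],
    [0,0,0],
    [0,0,0],
    [0,0,0],
    [0,0,0],
    [0,0,0],
    [0,0,0]
  ],
  "gripper": [5,5,29,29,29,29,29,29,29,50]
}}

```text
clock: 16.78
eef_pos: [615.9, 6.9, 212.3]
eef_rot: [3.131, -0.0, 1.511]
wrist_force: [0.7, 0.1, 0.7]
finger_gap: 31.2
finger_force: 0.0
```

>>> {"op": "carry_out", "data": {
  "slide": [
    [-0.3,-1,0],
    [-0.3,-1,0],
    [-0.3,-1,0],
    [-0.3,-1,0],
    [-0.3,-1,0],
    [-0.3,-1,0],
    [-0.3,-1,0],
    [-0.3,-1,0],
    [-0.3,-1,0],
    [-0.3,-1,0]
  ],
  "dr": [
    [0,0,-0.19],
    [0,0,-0.19],
    [0,0,-0.19],
    [0,0,-0.19],
    [0,0,-0.19],
    [0,0,-0.19],
    [0,0,-0.19],
    [0,0,-0.19],
    [0,0,-0.19],
    [0,0,-0.19]
  ],
  "gripper": [70,70,70,70,70,70,70,70,70,70]
}}

```text
clock: 17.62
eef_pos: [538.8, -243.5, 204.4]
eef_rot: [-3.142, -0.0, 0.31]
wrist_force: [-0.7, 0.4, -0.9]
finger_gap: 65.4
finger_force: 0.0
```

>>> {"op": "carry_out", "data": {
  "slide": [
    [-0.254,-0.652,0],
    [-0.254,-0.652,0],
    [-0.254,-0.652,0],
    [-0.254,-0.652,0],
    [-0.254,-0.652,-0.1],
    [-0.254,-0.652,-0.2],
    [-0.254,-0.652,-0.2],
    [-0.254,-0.652,-0.2],
    [-0.254,-0.652,-0.2],
    [-0.254,-0.652,-0.2]
  ],
  "dr": [
    [0,0,-0.073],
    [0,0,-0.073],
    [0,0,-0.073],
    [0,0,-0.073],
    [0,0,-0.073],
    [0,0,-0.073],
    [0,0,-0.073],
    [0,0,-0.073],
    [0,0,-0.073],
    [0,0,-0.073]
  ],
  "gripper": [70,70,70,70,70,70,70,70,70,70]
}}

```text
clock: 18.45
eef_pos: [476.3, -405.9, 156.5]
eef_rot: [3.14, -0.002, -0.14]
wrist_force: [-1.4, 0.9, 0.1]
finger_gap: 65.8
finger_force: 0.0
```

```bash
python3 - <<'E'
from h import *
a=camera("top")[105:205,220:360]
b=camera("side")[250:350,290:430]
o=cv2.cvtColor(np.hstack([a,b]),cv2.COLOR_RGB2BGR)
cv2.imwrite("pics/p4.png",cv2.resize(o,None,fx=2.8,fy=2.8,interpolation=cv2.INTER_CUBIC))
E
```

```text
(no output)
```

View pics/p4.png

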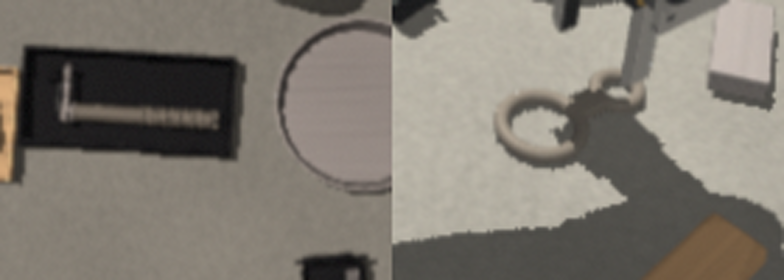

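The screw lies fully inside the black tray, from (60,110) to (220,120). The descender sits under the gripper. Descending and gripping.

>>> {"op": "carry_out", "data": {
  "slide": [
    [0,0,-0.08],
    [0,0,-0.15],
    [0,0,-0.19],
    [0,0,-0.21],
    [0,0,-0.222],
    [0,0,-0.222],
    [0,0,-0.222],
    [0,0,-0.222],
    [0,0,-0.222],
    [0,0,-0.222]
  ],
  "dr": [
    [0,0,0],
    [0,0,0],
    [0,0,0],
    [0,0,0],
    [0,0,0],
    [0,0,0],
    [0,0,0],
    [0,0,0],
    [0,0,0],
    [0,0,0]
  ],
  "gripper": [70,70,70,70,70,70,10,10,10,10]
}}

```text
clock: 19.38
eef_pos: [475.6, -406.1, 99.6]
eef_rot: [3.141, -0.001, -0.141]
wrist_force: [-0.4, -0.0, 0.2]
finger_gap: 42.3
finger_force: 0.0
```

>>> {"op": "carry_out", "data": {
  "slide": [
    [0,0,0],
    [0,0,0],
    [0,0,0],
    [0,0,0],
    [0,0,0],
    [0,0,0],
    [0,0,0],
    [0,0,0],
    [0,0,0],
    [0,0,0]
  ],
  "dr": [
    [0,0,0],
    [0,0,0],
    [0,0,0],
    [0,0,0],
    [0,0,0],
    [0,0,0],
    [0,0,0],
    [0,0,0],
    [0,0,0],
    [0,0,0]
  ],
  "gripper": [10,10,10,10,10,10,10,10,10,10],
  "newtons": 45
}}

```text
clock: 20.22
eef_pos: [475.5, -406.0, 99.2]
eef_rot: [3.142, -0.0, -0.141]
wrist_force: [-0.6, -0.1, 2.4]
finger_gap: 21.4
finger_force: 44.8
```

>>> {"op": "carry_out", "data": {
  "slide": [
    [0,0,0.03],
    [0,0,0.08],
    [0,0,0.16],
    [0,0,0.24],
    [0,0,0.28],
    [0,0,0.28],
    [0,0,0.28]
  ],
  "dr": [
    [0,0,0],
    [0,0,0],
    [0,0,0],
    [0,0,0],
    [0,0,0],
    [0,0,0],
    [0,0,0]
  ],
  "gripper": [10,10,10,10,10,10,10]
}}

```text
clock: 20.8
eef_pos: [475.5, -406.0, 169.4]
eef_rot: [3.141, -0.001, -0.141]
wrist_force: [-0.6, 0.3, -1.3]
finger_gap: 21.8
finger_force: 44.8
```

```bash
python3 - <<'E'
from h import *
b=camera("side")[220:350,290:430]
cv2.imwrite("pics/p5.png",cv2.resize(cv2.cvtColor(b,cv2.COLOR_RGB2BGR),None,fx=4,fy=4,interpolation=cv2.INTER_CUBIC))
E
```

```text
(no output)
```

View pics/p5.png

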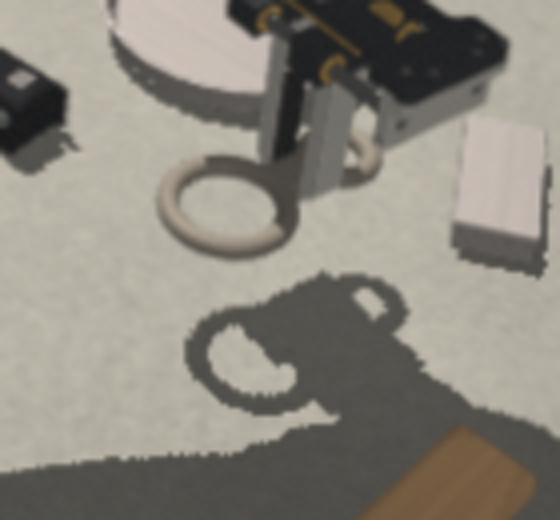

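The descender is held level. Carrying it over the dish and lowering.

>>> {"op": "carry_out", "data": {
  "slide": [
    [0.1,0.1,0],
    [0.2,0.2,0],
    [0.3,0.29,0],
    [0.4,0.38,0],
    [0.5,0.48,0],
    [0.58,0.56,0],
    [0.63,0.6,0],
    [0.654,0.628,0],
    [0.654,0.628,0],
    [0.654,0.628,0]
  ],
  "dr": [
    [0,0,0],
    [0,0,0],
    [0,0,0],
    [0,0,0],
    [0,0,0],
    [0,0,0],
    [0,0,0],
    [0,0,0],
    [0,0,0],
    [0,0,0]
  ],
  "gripper": [10,10,10,10,10,10,10,10,10,10]
}}

```text
clock: 21.68
eef_pos: [638.4, -249.3, 168.1]
eef_rot: [-3.141, 0.002, -0.141]
wrist_force: [0.3, -0.0, -1.5]
finger_gap: 21.6
finger_force: 44.8
```

>>> {"op": "carry_out", "data": {
  "slide": [
    [0,0,0],
    [0,0,-0.08],
    [0,0,-0.15],
    [0,0,-0.2],
    [0,0,-0.235],
    [0,0,-0.25],
    [0,0,-0.256],
    [0,0,-0.26],
    [0,0,-0.26],
    [0,0,-0.26]
  ],
  "dr": [
    [0,0,0],
    [0,0,0],
    [0,0,0],
    [0,0,0],
    [0,0,0],
    [0,0,0],
    [0,0,0],
    [0,0,0],
    [0,0,0],
    [0,0,0]
  ],
  "gripper": [10,10,10,10,10,10,10,10,10,10]
}}

```text
clock: 22.52
eef_pos: [639.2, -249.1, 104.9]
eef_rot: [3.141, -0.001, -0.141]
wrist_force: [-0.6, -0.3, -1.4]
finger_gap: 21.4
finger_force: 44.8
```

>>> {"op": "carry_out", "data": {
  "slide": [
    [0,0,-0.006],
    [0,0,-0.006],
    [0,0,-0.006]
  ],
  "dr": [
    [0,0,0],
    [0,0,0],
    [0,0,0]
  ],
  "gripper": [10,10,10]
}}

```text
clock: 22.77
eef_pos: [639.2, -249.1, 103.2]
eef_rot: [3.141, -0.001, -0.141]
wrist_force: [0.7, 0.5, 2.6]
finger_gap: 21.1
finger_force: 44.8
```

Contact felt (2.6 N); release and lift.

>>> {"op": "carry_out", "data": {
  "slide": [
    [0,0,0],
    [0,0,0],
    [0,0,0],
    [0,0,0],
    [0,0,0],
    [0,0,0.1],
    [0,0,0.25],
    [0,0,0.4],
    [0,0,0.4],
    [0,0,0.4]
  ],
  "dr": [
    [0,0,0],
    [0,0,0],
    [0,0,0],
    [0,0,0],
    [0,0,0],
    [0,0,0],
    [0,0,0],
    [0,0,0],
    [0,0,0],
    [0,0,0]
  ],
  "gripper": [37,37,37,37,37,37,37,37,37,37]
}}

```text
clock: 23.6
eef_pos: [639.5, -249.2, 205.2]
eef_rot: [3.14, -0.004, -0.141]
wrist_force: [0.1, 0.1, -1.1]
finger_gap: 35.1
finger_force: 0.0
```

>>> {"op": "carry_out", "data": {
  "slide": [
    [-0.9,0,0.2],
    [-0.9,0,0.2],
    [-0.9,0,0.2],
    [-0.9,0,0.2],
    [-0.9,0,0.2],
    [-0.9,0,0.2],
    [-0.9,0,0.2],
    [-0.9,0,0.2]
  ],
  "dr": [
    [0,0,0],
    [0,0,0],
    [0,0,0],
    [0,0,0],
    [0,0,0],
    [0,0,0],
    [0,0,0],
    [0,0,0]
  ],
  "gripper": [37,37,37,37,37,37,37,37]
}}

```text
clock: 24.27
eef_pos: [413.4, -249.1, 252.4]
eef_rot: [-3.141, 0.0, -0.142]
wrist_force: [0.6, -0.4, -0.4]
finger_gap: 35.2
finger_force: 0.0
```

```bash
python3 - <<'E'
from h import *
a=camera("top")[95:225,100:400]
cv2.imwrite("pics/p6.png",cv2.resize(cv2.cvtColor(a,cv2.COLOR_RGB2BGR),None,fx=2.6,fy=2.6,interpolation=cv2.INTER_CUBIC))
E
```

```text
(no output)
```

View pics/p6.png

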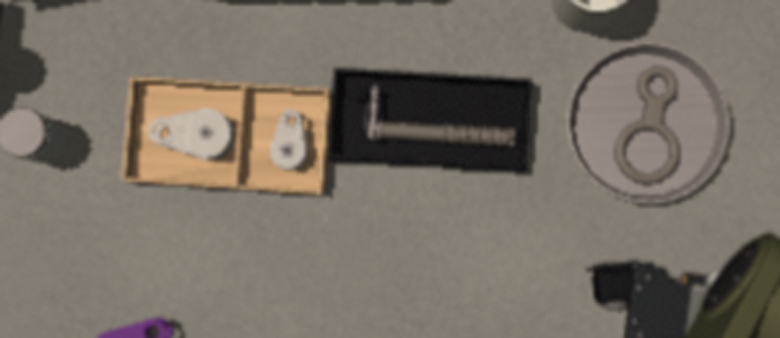

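All four pieces are in place: pulleys at (190,133) and (290,140), screw at (440,132), descender at (655,125). The jar is still at (20,133). The headlamp at (610,285) is partly hidden but was never touched.

```bash
python3 -c "
from cell import *
print(sign_off())"
```

```text
the job is handed in; nothing more can be done
None
```

The job is handed in: the last picture shows the ice screw, both pulleys and the descender lying in their places, with the jar where it stood and the headlamp never touched, though it was partly hidden; sign-off returned no verdict.

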